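# Arm the ultraviolet lamp at the fossil desk

## Robot

A 6-joint arm with a two-finger parallel gripper is mounted at the origin on the work surface. World frame = base frame: x ahead of the robot, y to its left, z up, the work surface at z = 0. Lengths are in m, angles in rad, forces in N, time in s.
With the tool pointing down it reaches from about 0.225 to 0.725 m from the base axis. Payload 3.1 kg.
Tool frame: the origin (TCP) lies between the finger pads; the fingertips stand 19 mm ahead of it and the grasp point (between the pads) is the TCP (env.finger_overhang is the distance from the TCP to the fingertips, in m); z points along the fingers, y is the line along which they close (so a half turn about z gives the same grasp; the last joint's range is limited). The gripper opens to 85 mm and grips with 20 to 120 N. Pads are 22 mm wide; open, the fingers measure 114 mm over their backs; the gripper's body (76 mm by 85 mm) begins 54 mm behind the grasp point. The pads swing forward as they close: fully open they stand 13 mm farther back than shut.
Start: joints at [-0.128, 0.048, 0.099, 1.622, 0, 1.443], TCP at [0.525, -0, 0.25] pointing down, gripper open.
Joint ranges: [-2.91, 2.91], [-0.99, 1.94], [-1.21, 1.42], [-2.12, 2.29], [-1.49, 1.47], [-3.14, 3.14]. Speed limits (rad/s): [2.79, 2.79, 3.14, 3.14, 3.14, 3.14].

## Interface

Orientations are given as a rotation vector (axis times angle).
In Python, from workcell import env gives the robot as it stands.
- The arm moves only by the shell command python3 -m crank 'ROWS' [OPENING] [FORCE]. ROWS is a JSON object of lists of equal length, an entry for each row: "linear": the shift along the tool's x, y, z in units of 30 mm (1.0 is 30 mm), a list of three; "delta_rot": the turn, a rotation vector about the tool's x, y, z in units of 8 degrees (1.0 is 8 degrees), a list of three. A call has exactly 8 rows; each row is the pose to reach, as a shift and turn from the pose commanded when the call began, along the tool's axes at that moment; what a row does not reach only later rows make up. A row lasts 1/10 s, in which the tool goes at most 50 mm and 8.59 degrees, less where a joint would pass 70% of its speed; a pose out of reach is approached as far as the arm can. A call with a gripper value outside its range is refused whole. OPENING is the gripper command: -1 is shut, 1 is fully open, values between are in proportion, set as the call begins (- or left out, the last holds). The fingers move at their own pace and stop on an object; FORCE is the grip in N (left out, the last holds). Time passes only in rows, so rows that repeat a pose let the fingers close, or fill a call up. It gives the time, the measured TCP pose, the force, the opening and the grip force at its end, in the units of the state.
- env.sense(): the state, without advancing time (a new reading comes with each control period).
- env.capture(name): name is "scene" or "side" or "wrist"; returns a dict with "image" (480x640x3 uint8, red, green, blue), "K" (3x3 intrinsics, pixels), "dist" ([k1, k2, p1, p2, k3] as OpenCV has them; the pictures are not rectified), "xyz" and "attitude" of the camera in the world. Camera axes: x right, y down, z forward; pixel columns grow to the right and rows downward; lengths in m; the calibration is good to about 2 mm. A picture is of the moment at which its call begins. There is no depth.
- env.finish_job(): hands the job in; it is judged then, once.
The state is a dict: "time": time; "joint_positions": joint angles; "qd": joint speeds; "tau": joint torques, N m; "tool_pos": TCP position; "orientation": TCP orientation; "ft_force": force on the tool from outside, world axes, zero at the start; "torque": the same for the moment, N m; "grip_width": finger opening in m; "gripper_force": force on a finger pad.
Only numpy, scipy, OpenCV 4.12 (cv2) and the standard library are available. Lean on these libraries where they do the work, as an engineer would, in place of code of your own. Each camera call takes 0.05 s, during which the arm holds its last target. There are 200 camera calls.

## Task

Switch on the ultraviolet lamp for the fossil check: on the supply box with the large round gauge, swing the hinged safety cover all the way up, flip the toggle beneath it fully over to the side where the hinge is, then close the cover fully again. Leave the cover of the similar box with the two small knobs shut.

Things in the scene. Friction and masses are not known exactly. Their poses are not given: they have to be found in the camera images.
- uv_box: White supply box, fixed, 150 (x) x 170 (y) x 60 mm high; z up, x away from the robot at yaw 0 (turned up to 0.3 rad). Origin: centre of its underside. Told from its equal-sized neighbour by a flat white round gauge (56 mm wide, 7 high) on top at x -10, y +45 mm; the neighbour has two black knobs there. At y -30 mm a grey cover sits on top, a toggle beneath it; the top is otherwise free
- uv_cover (a joint): uv_box's cover, rad: 0 shut, 1.65 open (front end up and over, standing upright behind the hinge). Hinge along y at box x +30, z 64 mm. Shut it spans x -45 to +30, y -50 to -10, z 64 to 104 mm: hollow, flat-topped, 3 mm walls, open below. Pinch its side walls (40 mm apart, along y) near the front from above; pads can turn on them. It stays where left; 1 N at its front moves it
- uv_switch (a joint): uv_box's toggle under the cover, rad: 0 off, leaning 0.5 rad from vertical to box -x (away from the hinge); 1.0 on, leaning 0.5 rad to +x (towards the hinge); end stops at both. Steel stick 9 mm thick with 12 mm ball end, ball centre 34 mm from the pivot, which lies at box x -8, y -30, z 60 mm (axis along y). It stays where left; 1 to 2 N near the ball moves it
- stage_cover (a joint): Cover on the neighbouring box (same size and cover, but two black knobs, 24 mm wide, instead of the gauge), rad: 0 shut. It is to stay shut
Not all that is in view belongs to the job. What is shaped like the uv_box but orange or purple is not meant.

How it is judged:
On the way, in this order (a step that is already met when the one before it is completed fails the run):
1. the cover of the box with the gauge is swung up (past 1.2 rad) while its toggle is still off (below 0.3 rad) (value of joint uv_cover above 1.2 rad and value of joint uv_switch below 0.3 rad), for 0.1 s.
2. with the cover still up (past 1.0 rad) its toggle is flipped over (past 0.75 rad) (value of joint uv_cover above 1 rad and value of joint uv_switch above 0.75 rad), for 0.1 s.
At the end, for the whole second after the job is handed in: The toggle of the box with the gauge is over at its on side (past 0.75 of 1.0 rad), the cover above it is shut (below 0.15 rad, about 11 mm at its front end), and the neighbouring box's cover is shut (below 0.15 rad) (value of joint each of uv_cover, stage_cover below 0.15 rad and value of joint uv_switch above 0.75 rad); the robot touches nothing.
It fails at once if the neighbouring box's cover is lifted (past 0.3 rad) (value of joint stage_cover above 0.3 rad).
It also fails if it takes over 50 s, if anything falls off the work surface, if the arm or the gripper's body presses on something with over 40 N, if the wrist force passes 120 N, or if a joint passes its speed limit or range.

## Working session

There is one attempt and no reset: what is moved stays moved. The work goes in short steps, Python scripts to look and compute and a shell command to move; the robot and the scene stay as the last step left them, time stands still between calls to the robot, and variables do not carry over. Pictures are saved under pics/ and viewed, at most 10 in all, crops included, and the job is handed in when it is done.

```bash
mkdir -p pics
cat > h.py <<'E'
import numpy as np, cv2, pickle
from scipy.spatial.transform import Rotation as R
from workcell import env
def cap(n,tag):
    c=env.capture(n); pickle.dump({k:np.array(v) for k,v in c.items()},open(f'pics/{tag}.pkl','wb'))
    cv2.imwrite(f'pics/{tag}.png',c['image'][:,:,::-1]); return c
def load(tag): return pickle.load(open(f'pics/{tag}.pkl','rb'))
def rot(c):
    a=np.array(c['attitude']); return a if a.shape==(3,3) else R.from_rotvec(a).as_matrix()
def ray(c,u,v):
    p=cv2.undistortPoints(np.array([[[u,v]]],float),np.array(c['K']),np.array(c['dist']))[0,0]
    return rot(c)@np.array([p[0],p[1],1.])
def onz(c,u,v,z):
    d=ray(c,u,v); o=np.array(c['xyz']); return o+d*(z-o[2])/d[2]
def proj(c,P):
    Rm=rot(c); t=-Rm.T@np.array(c['xyz'])
    return cv2.projectPoints(np.array(P,float).reshape(-1,1,3),cv2.Rodrigues(Rm.T)[0],t,np.array(c['K']),np.array(c['dist']))[0][:,0]
E
python3 - <<'E'
from h import *
a=cap('scene','s0');b=cap('side','d0')
for c in(a,b): print(c['xyz'],c['attitude'])
print(env.sense())
E
```

```text
[1.19262936 0.00499331 0.91110196] [-1.7692186  -1.83533743  0.70817254]
[0.15854568 0.46261101 0.55328849] [-0.66710891  2.57583975 -1.20860528]
{'time': 0.1, 'joint_positions': array([-1.27812602e-01,  4.86932467e-02,  9.77555148e-02,  1.62201977e+00,
        1.02262166e-05,  1.44300380e+00]), 'qd': array([-0.00053357, -0.0024171 ,  0.00314971,  0.00059796, -0.00079518,
       -0.000517  ]), 'tau': array([ 2.71639910e-03, -3.39851224e+01,  3.20935750e+01,  1.58655003e-02,
       -1.84533587e-04,  2.52461535e-05]), 'tool_pos': array([5.24482604e-01, 5.03211957e-05, 2.49226079e-01]), 'orientation': array([-2.22024937e+00, -2.22020477e+00,  2.06109288e-03]), 'ft_force': array([ 0.18299344, -0.40111886, -0.2197263 ]), 'torque': array([-0.05957716,  0.00410177,  0.03376528]), 'gripper_force': 0.0, 'grip_width': 0.08554507166900654}
```

View pics/s0.png

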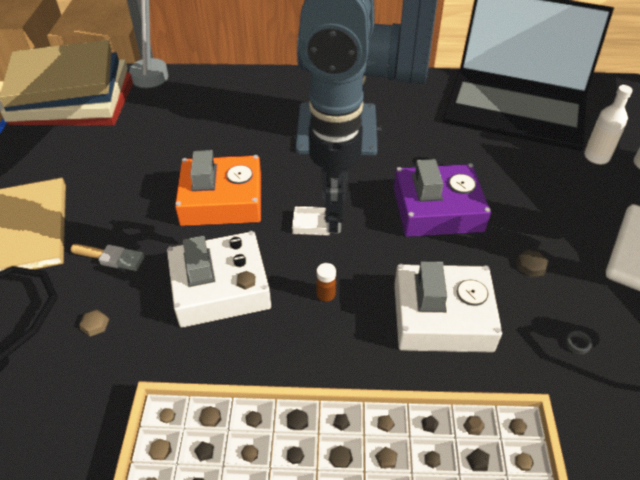

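View pics/d0.png

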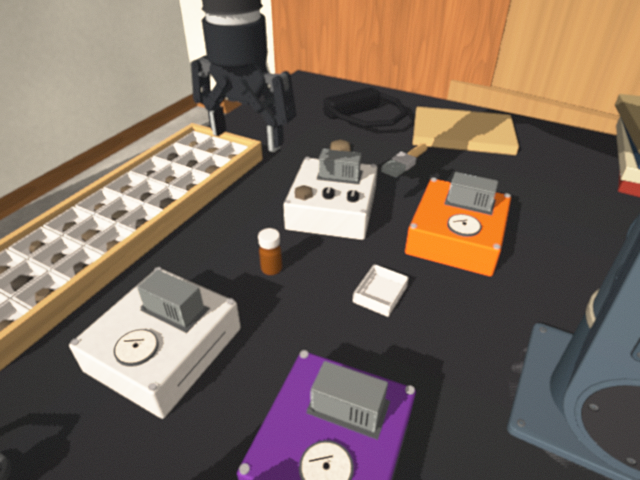

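Candidates: white box with gauge, scene (447,307) and side (155,340); white box with knobs, scene (218,277); orange, scene (220,190); purple, scene (442,198). The one meant is the white box with the round gauge at scene (473,292). Next I'll confirm it in a crop and measure its pose.

Run:
```python
from h import *
for t,roi in(('s0',(385,245,510,365)),('d0',(60,260,250,420))):
    c=load(t);im=c['image'];x0,y0,x1,y1=roi
    cr=im[y0:y1,x0:x1][:,:,::-1]
    cv2.imwrite(f'pics/{t}_crop.png',cv2.resize(cr,None,fx=4 if t=='s0' else 3,fy=4 if t=='s0' else 3,interpolation=cv2.INTER_CUBIC))
a=cv2.imread('pics/s0_crop.png');b=cv2.imread('pics/d0_crop.png')
h=max(a.shape[0],b.shape[0]);f=lambda i:cv2.copyMakeBorder(i,0,h-i.shape[0],0,0,0)
o=np.hstack([f(a),f(b)]);print(a.shape,b.shape);cv2.imwrite('pics/both.png',cv2.resize(o,None,fx=.7,fy=.7,interpolation=cv2.INTER_AREA))
```

```text
(480, 500, 3) (480, 570, 3)
```

View pics/both.png

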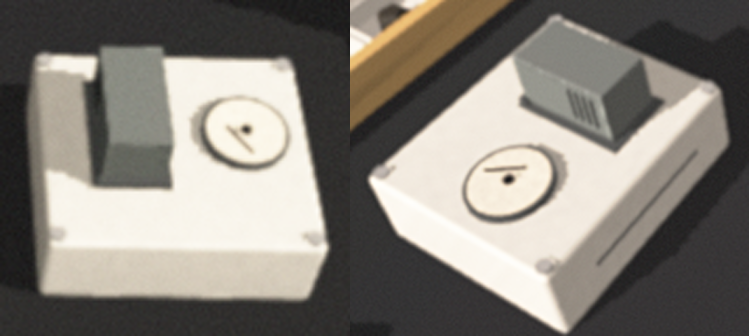

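The crop confirms it: a white box with a flat round gauge at scene (472,291) and side (136,347), and its cover is shut. I'm fitting the pose from the top corners.

```bash
cat >> h.py <<'E'
def W(x,y,yaw,p): 
    p=np.atleast_2d(p)/1000.; c,s=np.cos(yaw),np.sin(yaw)
    return np.c_[x+c*p[:,0]-s*p[:,1],y+s*p[:,0]+c*p[:,1],p[:,2]]
E
python3 - <<'E'
from h import *
from scipy.optimize import least_squares
M=np.array([[-75,-85,60],[-75,85,60],[75,85,60],[75,-85,60],[-10,45,67]],float)
S=np.array([[398.6,265.4],[489.6,266.4],[501.8,333.2],[399.3,333.6],[472.5,291.4]])
D=np.array([[235.2,302.9],[156.2,392.4],[69.5,345.7],[158.6,268.1],[136.2,346.7]])
A=[]
for t,px in(('s0',S),('d0',D)):
    c=load(t); P=np.array([onz(c,*p,m[2]/1000) for p,m in zip(px,M)]); A.append(P)
    f=lambda q:(W(*q,M)-P)[:,:2].ravel()
    r=least_squares(f,[.6,.2,0]); print(t,r.x,np.round(r.fun*1000,1))
P=(A[0]+A[1])/2
r=least_squares(lambda q:(W(*q,M)-P)[:,:2].ravel(),[.6,.2,0]);print(r.x)
print('cover front',W(*r.x,[-30,-30,104]),'hinge',W(*r.x,[30,-30,64]))
# knob box / cover front top edge check in scene
print(proj(load('s0'),W(*r.x,[[-45,-50,104],[-45,-10,104],[30,-50,104],[30,-10,104]])))
E
```

```text
s0 [0.55740685 0.20468421 0.00440098] [-2.6 -3.2 -0.3 -1.4  3.7  0.5 -1.5  3.8  0.6  0.3]
d0 [0.54917047 0.20365766 0.01359315] [-2.1 -4.  -1.1  4.2  1.3  1.5  2.1 -1.  -0.1 -0.7]
[0.55328824 0.20417074 0.00894832]
cover front [[0.52355789 0.17390349 0.104     ]] hinge [[0.58355549 0.17444038 0.064     ]]
[[419.37890669 260.16772491]
 [442.06519982 260.58204564]
 [423.08169627 294.33541717]
 [446.88119503 294.76982155]]
```

```bash
python3 -m crank '{"linear":[[1,0,0],[2,0,0],[3,0,0],[4,0,0],[5,0,0],[5.8,0,0],[5.8,0,0],[5.8,0,0]],"delta_rot":[[0,0,-1],[0,0,-2],[0,0,-3],[0,0,-4],[0,0,-5],[0,0,-6],[0,0,-7],[0,0,-8]]}' 0.5 20
python3 -m crank '{"linear":[[0,0,0],[0,0,0],[0,0,0],[0,0,0],[0,0,0],[0,0,0],[0,0,0],[0,0,0]],"delta_rot":[[0,0,-1],[0,0,-2],[0,0,-3],[0,0,-3.3],[0,0,-3.3],[0,0,-3.3],[0,0,-3.3],[0,0,-3.3]]}'
python3 - <<'E'
from h import *
c=cap('wrist','w0');print(c['xyz'],env.sense()['joint_positions'])
q=(.5533,.2042,.009)
print(proj(c,W(*q,[[-45,-50,104],[-45,-10,104],[30,-50,104],[30,-10,104],[-75,-85,60],[-75,85,60],[75,85,60],[75,-85,60],[-10,45,67]])))
E
```

```text
time: 0.9
tool_pos: [0.5245, 0.175, 0.2494]
orientation: [-0.695, -3.062, 0.001]
ft_force: [-0.2, -0.6, 0.1]
grip_width: 0.0641
gripper_force: 0.0
time: 1.7
tool_pos: [0.5249, 0.174, 0.2502]
orientation: [0.01, -3.141, 0.0]
ft_force: [0.2, -0.4, -0.1]
grip_width: 0.0638
gripper_force: 0.0
[0.45599684 0.17344153 0.37545663] [1.98729648e-01 1.21831563e-01 1.77702795e-01 1.62680976e+00
 1.11105275e-06 1.92122287e-01]
[[300.12089525 200.34724978]
 [348.65082606 200.23397064]
 [302.00436818 283.77180849]
 [347.15956962 283.67940396]
 [264.97058011 159.48955005]
 [448.35205628 159.09389975]
 [434.17089725 304.68768991]
 [272.26307541 305.05649922]
 [402.63781515 228.70460946]]
```

View pics/w0.png

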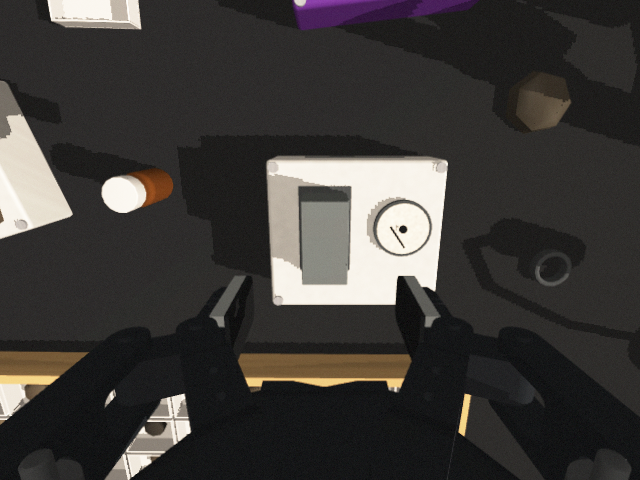

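The wrist view matches the fit to about 1 px: cover top corners at (300,200) and (350,200), gauge at (403,228). The TCP is already above the grasp point, so I'll go down and pinch.

```bash
python3 -m crank '{"linear":[[0,0,1],[0,0,2],[0,0,3],[0,0,3.8],[0,0,4.5],[0,0,5],[0,0,5.3],[0,0,5.3]],"delta_rot":[[0,0,0],[0,0,0],[0,0,0],[0,0,0],[0,0,0],[0,0,0],[0,0,0],[0,0,0]]}' 0.5 20
python3 -m crank '{"linear":[[0,0,0],[0,0,0],[0,0,0],[0,0,0],[0,0,0],[0,0,0],[0,0,0],[0,0,0]],"delta_rot":[[0,0,0],[0,0,0],[0,0,0],[0,0,0],[0,0,0],[0,0,0],[0,0,0],[0,0,0]]}' -1 20
python3 - <<'E'
import numpy as np
# arc, hinge box x30 z64; grasp at local x, z 
p=np.array([.5249-.5836,.0912-.064]);
for th in np.linspace(0,1.62,17)[1:]:
    c,s=np.cos(th),np.sin(th); q=np.array([c*p[0]+s*p[1],-s*p[0]+c*p[1]])-p
    print(round(th,2),np.round([-q[0]/.03,0,-q[1]/.03],2))
E
```

```text
time: 2.55
tool_pos: [0.5242, 0.1738, 0.09]
orientation: [0.011, -3.139, 0.001]
ft_force: [0.5, 0.7, -0.1]
grip_width: 0.0639
gripper_force: 0.0
time: 3.35
tool_pos: [0.526, 0.1741, 0.0927]
orientation: [-0.011, 3.139, 0.001]
ft_force: [-0.3, -0.4, 6.5]
grip_width: 0.0399
gripper_force: 26.0
0.1 [-0.1   0.   -0.19]
0.2 [-0.22  0.   -0.37]
0.3 [-0.36  0.   -0.54]
0.4 [-0.52  0.   -0.7 ]
0.51 [-0.69  0.   -0.84]
0.61 [-0.87  0.   -0.95]
0.71 [-1.06  0.   -1.06]
0.81 [-1.26  0.   -1.14]
0.91 [-1.47  0.   -1.2 ]
1.01 [-1.69  0.   -1.23]
1.11 [-1.91  0.   -1.25]
1.22 [-2.12  0.   -1.24]
1.32 [-2.34  0.   -1.22]
1.42 [-2.55  0.   -1.17]
1.52 [-2.76  0.   -1.09]
1.62 [-2.96  0.   -1.  ]
```

```bash
python3 -m crank '{"linear":[[-0.1,0,-0.19],[-0.22,0,-0.37],[-0.36,0,-0.54],[-0.52,0,-0.7],[-0.69,0,-0.84],[-0.87,0,-0.95],[-1.06,0,-1.06],[-1.26,0,-1.14]],"delta_rot":[[0,0,0],[0,0,0],[0,0,0],[0,0,0],[0,0,0],[0,0,0],[0,0,0],[0,0,0]]}'
python3 -m crank '{"linear":[[-0.21,0,-0.06],[-0.43,0,-0.09],[-0.65,0,-0.11],[-0.86,0,-0.1],[-1.08,0,-0.08],[-1.29,0,-0.03],[-1.5,0,0.05],[-1.7,0,0.14]],"delta_rot":[[0,0,0],[0,0,0],[0,0,0],[0,0,0],[0,0,0],[0,0,0],[0,0,0],[0,0,0]]}'
python3 - <<'E'
from h import *
a=cap('scene','s1')['image'][230:370,370:530];b=cap('side','d1')['image'][170:430,60:280]
a=cv2.resize(a,None,fx=2.6,fy=2.6);b=cv2.resize(b,(308,364))
cv2.imwrite('pics/b1.png',np.hstack([a[:364],b])[:,:,::-1])
E
```

```text
time: 4.15
tool_pos: [0.5627, 0.1743, 0.1256]
orientation: [0.011, -3.14, 0.0]
ft_force: [-3.7, 1.6, -4.6]
grip_width: 0.0397
gripper_force: 23.5
time: 4.95
tool_pos: [0.615, 0.1746, 0.1229]
orientation: [-0.011, 3.139, 0.0]
ft_force: [-4.6, 0.8, 1.4]
grip_width: 0.0396
gripper_force: 25.3
```

View pics/b1.png

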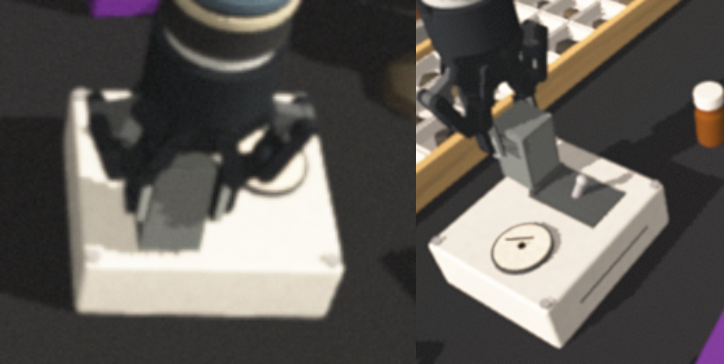

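The cover stands upright, and the toggle is visible and still leaning to the off side, at crop (580,185). Next I'll release, lift, and move to the -x side of the toggle.

```bash
python3 -m crank '{"linear":[[0,0,0],[0,0,0],[0,0,0],[0,0,0],[0,0,-0.7],[0,0,-1.6],[0,0,-2.6],[0,0,-3.1]],"delta_rot":[[0,0,0],[0,0,0],[0,0,0],[0,0,0],[0,0,0],[0,0,0],[0,0,0],[0,0,0]]}' 0.5
python3 -m crank '{"linear":[[0.8,0,0],[1.8,0,0],[2.8,0,0],[3.5,0,0],[4,0,0],[4,0,0],[4,0,0],[4,0,0]],"delta_rot":[[0,0,0],[0,0,0],[0,0,0],[0,0,0],[0,0,0],[0,0,0],[0,0,0],[0,0,0]]}' -1
python3 - <<'E'
from h import *
c=cap('wrist','w1');q=(.5533,.2042,.009)
print(proj(c,W(*q,[[-24.3,-30,89.8],[8.3,-30,89.8],[-8,-30,60]])))
d=cap('side','d2')['image'][170:430,60:280]
b=cv2.resize(c['image'],(480,360)); cv2.imwrite('pics/b2.png',np.hstack([b,cv2.resize(d,(305,360))])[:,:,::-1])
E
```

```text
time: 5.85
tool_pos: [0.615, 0.1747, 0.218]
orientation: [-0.011, 3.136, 0.001]
ft_force: [0.7, -0.1, 0.7]
grip_width: 0.0642
gripper_force: 0.0
time: 6.65
tool_pos: [0.4946, 0.1737, 0.2144]
orientation: [-0.011, 3.141, 0.0]
ft_force: [0.2, -0.0, -0.3]
grip_width: 0.0002
gripper_force: 0.0
[[324.4947502  267.72516657]
 [324.57582638 304.18824694]
 [324.51936499 271.76557221]]
```

View pics/b2.png

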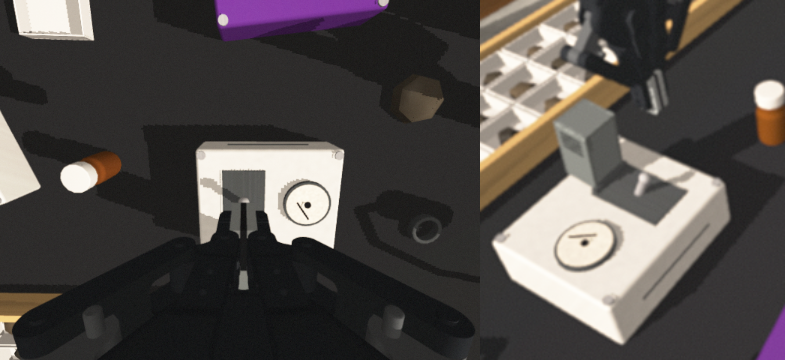

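The cover stays up and the ball is at wrist (324,268), exactly as predicted. I'll go down and push towards +x.

```bash
python3 -m crank '{"linear":[[0,0,0.8],[0,0,1.8],[0,0,2.7],[0,0,3.3],[0,0,3.7],[0,0,3.9],[0,0,3.9],[0,0,3.9]],"delta_rot":[[0,0,0],[0,0,0],[0,0,0],[0,0,0],[0,0,0],[0,0,0],[0,0,0],[0,0,0]]}'
python3 -m crank '{"linear":[[-0.2,0,0],[-0.4,0,0],[-0.6,0,0],[-0.8,0,0],[-1,0,0],[-1.2,0,0],[-1.4,0,0],[-1.5,0,0]],"delta_rot":[[0,0,0],[0,0,0],[0,0,0],[0,0,0],[0,0,0],[0,0,0],[0,0,0],[0,0,0]]}'
python3 -m crank '{"linear":[[-0.05,0,0],[-0.1,0,0],[-0.13,0,0],[-0.16,0,0],[-0.2,0,0],[-0.2,0,0],[-0.2,0,0],[-0.2,0,0]],"delta_rot":[[0,0,0],[0,0,0],[0,0,0],[0,0,0],[0,0,0],[0,0,0],[0,0,0],[0,0,0]]}'
```

```text
time: 7.55
tool_pos: [0.4946, 0.1739, 0.0984]
orientation: [-0.011, 3.14, 0.001]
ft_force: [-0.6, -0.7, 0.5]
grip_width: -0.0003
gripper_force: 0.0
time: 8.35
tool_pos: [0.5391, 0.174, 0.0969]
orientation: [0.011, -3.141, 0.0]
ft_force: [-2.6, 0.2, 0.9]
grip_width: 0.0
gripper_force: 1.1
time: 9.15
tool_pos: [0.5411, 0.1741, 0.0964]
orientation: [0.012, -3.134, 0.001]
ft_force: [-8.6, -0.1, 2.8]
grip_width: 0.0003
gripper_force: 4.7
```

The force rose to 8.6 N, so the toggle is at its end stop. I'll retract, lift and look.

```bash
python3 -m crank '{"linear":[[0.5,0,0],[0.8,0,0],[0.8,0,-0.8],[0.8,0,-1.8],[0.8,0,-2.8],[0.8,0,-3.5],[0.8,0,-3.9],[0.8,0,-3.9]],"delta_rot":[[0,0,0],[0,0,0],[0,0,0],[0,0,0],[0,0,0],[0,0,0],[0,0,0],[0,0,0]]}'
python3 - <<'E'
from h import *
q=(.5533,.2042,.009);d=cap('side','d3')
print(proj(d,W(*q,[[-24.3,-30,89.8],[8.3,-30,89.8]])),env.sense()['tool_pos'])
cv2.imwrite('pics/b3.png',cv2.resize(d['image'][240:400,70:260],None,fx=3,fy=3)[:,:,::-1])
E
```

```text
time: 9.95
tool_pos: [0.5224, 0.1742, 0.2169]
orientation: [-0.011, 3.136, 0.001]
ft_force: [1.1, -0.1, -0.6]
grip_width: -0.0001
gripper_force: 0.0
[[178.1262655  299.10794999]
 [159.82511849 290.69365289]] [0.52157993 0.17405423 0.21497726]
```

View pics/b3.png

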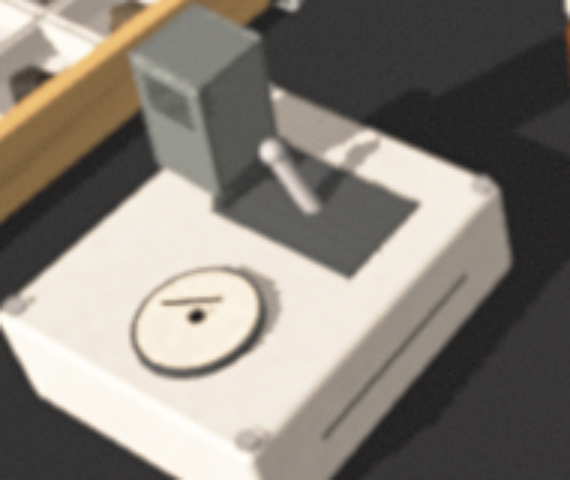

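The ball is at side (161,291), which is the predicted on position. Now I'll re-pinch the cover and reverse the arc.

```bash
python3 -m crank '{"linear":[[-0.8,0,0],[-1.6,0,0],[-2.4,0,0],[-2.9,0,0],[-3.1,0,0],[-3.1,0,0],[-3.1,0,0],[-3.1,0,0]],"delta_rot":[[0,0,0],[0,0,0],[0,0,0],[0,0,0],[0,0,0],[0,0,0],[0,0,0],[0,0,0]]}' 0.5
python3 -m crank '{"linear":[[0,0,0.7],[0,0,1.5],[0,0,2.2],[0,0,2.7],[0,0,3],[0,0,3.05],[0,0,3.05],[0,0,3.05]],"delta_rot":[[0,0,0],[0,0,0],[0,0,0],[0,0,0],[0,0,0],[0,0,0],[0,0,0],[0,0,0]]}' 0.5
python3 -m crank '{"linear":[[0,0,0],[0,0,0],[0,0,0],[0,0,0],[0,0,0],[0,0,0],[0,0,0],[0,0,0]],"delta_rot":[[0,0,0],[0,0,0],[0,0,0],[0,0,0],[0,0,0],[0,0,0],[0,0,0],[0,0,0]]}' -1 20
```

```text
time: 10.8
tool_pos: [0.613, 0.1747, 0.2142]
orientation: [0.011, -3.141, 0.0]
ft_force: [0.2, 0.3, -0.6]
grip_width: 0.0644
gripper_force: 0.0
time: 11.6
tool_pos: [0.6146, 0.1748, 0.1243]
orientation: [-0.011, 3.139, 0.001]
ft_force: [0.2, -0.5, 0.2]
grip_width: 0.064
gripper_force: 0.0
time: 12.4
tool_pos: [0.6145, 0.1747, 0.124]
orientation: [-0.011, 3.139, 0.0]
ft_force: [0.8, -1.3, 4.8]
grip_width: 0.0398
gripper_force: 23.5
```

```bash
python3 -m crank '{"linear":[[0.2,0,-0.09],[0.41,0,-0.17],[0.62,0,-0.22],[0.84,0,-0.24],[1.05,0,-0.25],[1.27,0,-0.23],[1.49,0,-0.2],[1.7,0,-0.14]],"delta_rot":[[0,0,0],[0,0,0],[0,0,0],[0,0,0],[0,0,0],[0,0,0],[0,0,0],[0,0,0]]}'
python3 -m crank '{"linear":[[0.2,0,0.08],[0.39,0,0.19],[0.57,0,0.3],[0.74,0,0.44],[0.9,0,0.6],[1.04,0,0.77],[1.16,0,0.95],[1.26,0,1.14]],"delta_rot":[[0,0,0],[0,0,0],[0,0,0],[0,0,0],[0,0,0],[0,0,0],[0,0,0],[0,0,0]]}'
python3 -m crank '{"linear":[[0,0,0],[0,0,0],[0,0,0],[0,0,0],[0,0,-0.7],[0,0,-1.6],[0,0,-2.6],[0,0,-3.1]],"delta_rot":[[0,0,0],[0,0,0],[0,0,0],[0,0,0],[0,0,0],[0,0,0],[0,0,0],[0,0,0]]}' 0.5
python3 - <<'E'
from h import *
q=(.5533,.2042,.009);d=cap('side','d4')
print(proj(d,W(*q,[[-45,-50,104],[-45,-10,104],[-45,-10,64]])),env.sense()['tool_pos'])
cv2.imwrite('pics/b4.png',cv2.resize(d['image'][240:400,70:260],None,fx=3,fy=3)[:,:,::-1])
E
```

```text
time: 13.2
tool_pos: [0.5623, 0.1743, 0.1272]
orientation: [-0.011, 3.141, 0.0]
ft_force: [5.3, -0.0, 1.6]
grip_width: 0.0396
gripper_force: 22.1
time: 14.0
tool_pos: [0.5232, 0.1741, 0.0927]
orientation: [0.011, -3.139, -0.0]
ft_force: [0.3, 1.1, 5.0]
grip_width: 0.0398
gripper_force: 23.4
time: 14.8
tool_pos: [0.5262, 0.1742, 0.1888]
orientation: [-0.011, 3.138, 0.001]
ft_force: [0.5, 0.7, 0.6]
grip_width: 0.064
gripper_force: 0.0
[[198.08586729 287.53670825]
 [178.00966091 307.31676111]
 [183.71304064 327.64078202]] [0.52714429 0.1743953  0.19085182]
```

View pics/b4.png

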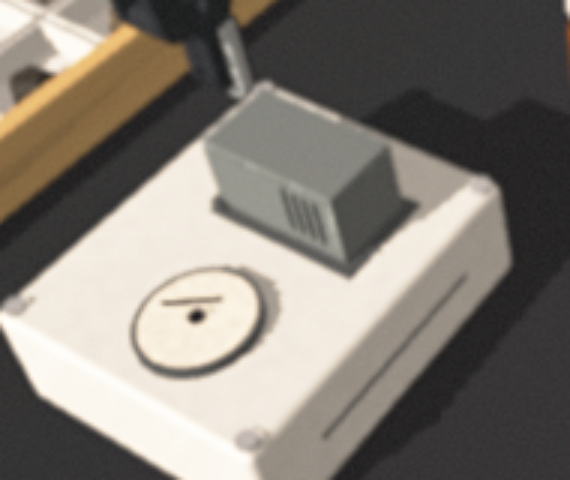

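The cover looks shut, with its front corner at side (181,306). I'll check it numerically against the initial image.

Run:
```python
from h import *
a,b=[cv2.cvtColor(load(t)['image'],cv2.COLOR_RGB2GRAY).astype(np.float32)[280:335,150:205] for t in('d0','d4')]
print('front region: mean abs diff',np.abs(a-b).mean(),'shift',cv2.phaseCorrelate(a,b,cv2.createHanningWindow((55,55),cv2.CV_32F)))
```

```text
front region: mean abs diff 2.3163636 shift ((0.3448208984682388, 0.31545825132080196), 0.9694697496626112)
```

```bash
python3 -c "
from workcell import env
print(env.finish_job())"
```

```text
the job is handed in; nothing more can be done
None
```

I opened the gauge box's cover, flipped the toggle fully to the hinge side and shut the cover again. The neighbouring box's cover was never touched, and I handed the job in at about 15 s; no verdict came back.

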